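# Spring open the cover of a switch housing

### The job

Open the translucent blue switch housing for inspection: with the fingertips press down the orange release tab on its front so that the cover springs up by itself, then push the cover all the way back to its stop and take the hand away. Only press and push: pinch or lift nothing, keep the housing standing where it is, and leave the other things on the bench alone.

Things in the scene. Friction and masses are not known exactly. Their poses are not given: they have to be found in the camera images.
- housing: Translucent blue box, grey foot, three rocker switches inside; 130 mm (x) by 100 mm (y), walls 59 mm high, loose on the bench, about 1 kg. Origin: centre of its underside; z up, x from its front (orange tab, at -x) to its back (hinge, +x).
- tab_pad (a point): Where to press: top of the orange release tab's ribbed outer part. A level paddle, 40 mm wide, 5 thick, 75 to 125 mm in front of the housing's centre, top 50 mm above the bench; this point is 110 mm in front, and moves with the tab. A 20 mm wide hook arm rises at its inner end (outer face 80 mm in front, top 73 mm high) and leans up to 9 mm outward when pressed: keep clear of it.
- tab (a joint): Turn of the release tab, rad: 0 at rest, 0.26 fully down at its stop (the pressing point is then about 10 mm lower). Its spring takes about 2 N there to start and 4 N at the stop, and returns it when let go; the hook frees the cover at about 0.14.
- cover_edge (a point): Middle of the cover's free edge, on its inner (under) face, 122 mm along the plate from the hinge and 3 mm inward of the plane through the hinge axis. Shut: 62 mm in front of the housing's centre, 60 mm above the bench. The cover is a flat translucent blue plate 100 mm wide, 6 mm thick, a white stripe along the free edge, a white catch 20 mm wide standing out 8 mm further in the middle.
- cover_hinge (a point): Middle of the cover's hinge axis: 60 mm behind the housing's centre, 63 mm above the bench; the axis runs along the housing's y.
- cover (a joint): Opening angle of the cover, rad: 0 shut and latched, 1.57 upright, 1.92 fully back at its stop, leaning away from the tab. Once freed, a spring lifts it within a second to about 0.8 (its edge then about 150 mm above the bench), where hinge friction holds it; from there it must be pushed (about 1 N at the edge) and stays where it is left.
- canister: Bystander: screw-top aluminium canister of spare fuses, 53 mm across, 74 mm high, loose. Origin: centre of its underside, z up.
- ferrite: Bystander: squat black ferrite ring core, 46 mm across, 18 mm high, loose. Origin: centre of its underside, z up.
- bracket: Bystander: zinc-plated steel L bracket, foot 55 mm (x) by 34 mm (y), 3 mm thick, upright leg 48 mm high at the +x end, loose. Origin: centre of the foot's underside, z up.
- carrier: Bystander: white plastic jumper strip carrier with coloured jumpers, 85 mm (x) by 22 mm (y) by 14 mm high, loose. Origin: centre of its underside, z up.
Not all that is in view belongs to the job. There is more than one size of the housing; the job needs the larger.

How it is judged:
On the way, in this order (a step that is already met when the one before it is completed fails the run):
1. the release tab is pressed by the fingers (value of joint tab above 0.06 rad and contact force between the fingers and tab above 0.3 N).
2. the freed cover springs up to half open (value of joint cover above 0.6 rad), for 0.1 s.
3. the cover is pushed fully back by the fingers (value of joint cover above 1.78 rad and contact force between the fingers and cover above 0.1 N), for 0.05 s.
At the end, for the whole second after the job is handed in: The cover rests fully back (at least 1.75 of 1.92 rad), the tab has sprung back (below 0.04 rad), the housing stands upright at rest within 30 mm of where it was, and the four bystanders are within 15 mm of where they were (value of joint cover above 1.75 rad and velocity of joint cover between -0.05 and 0.05 rad/s and value of joint tab below 0.04 rad and distance of housing from where it was at the start of the episode below 0.03 m and angle between housing's own z axis and vertical below 0.05 rad and linear speed of housing below 0.02 m/s and distance of each of canister, ferrite, bracket, carrier from where it was at the start of the episode below 0.015 m); the robot touches nothing.
It fails at once if the housing is lifted, tipped or pushed away (8 mm up, 0.2 rad, or 40 mm in all) (height (world z) of housing above 0.008 m or angle between housing's own z axis and vertical above 0.2 rad or distance of housing from where it was at the start of the episode above 0.04 m).
It fails at once if a bystander is lifted, knocked over or moved by more than 15 mm (distance of any of canister, ferrite, bracket, carrier from where it was at the start of the episode above 0.015 m or angle between any of canister, ferrite, bracket, carrier's own z axis and vertical above 0.3 rad).
It also fails if it takes over 42 s, if anything falls off the work surface, if the arm or the gripper's body presses on something with over 40 N, if the wrist force passes 120 N, or if a joint passes its speed limit or range.

### The arm

A 7-joint arm with a two-finger parallel gripper is mounted at the origin on the work surface. World frame = base frame: x ahead of the robot, y to its left, z up, the work surface at z = 0. Lengths are in m, angles in rad, forces in N, time in s.
With the tool pointing down it reaches from about 0.4 to 0.925 m from the base axis. Payload 4.1 kg.
Tool frame: the origin (TCP) lies midway between the tips of the shut fingers; the grasp point (between the pads) lies 19 mm behind it (robot.grip_depth is the distance from the TCP to the grasp point, in m); z points along the fingers, y is the line along which they close (so a half turn about z gives the same grasp; the last joint's range is limited). The gripper opens to 85 mm and grips with 20 to 120 N. Pads are 22 mm wide; open, the fingers measure 114 mm over their backs; the gripper's body (76 mm by 85 mm) begins 54 mm behind the grasp point. The pads swing forward as they close: fully open they stand 13 mm farther back than shut.
Start: joints at [-1.402, 0.398, 0.045, 1.537, -0.019, 1.207, -0.051], TCP at [0.172, 0.627, 0.231] pointing down, gripper open.
Joint ranges: [-2.82, 2.82], [-0.49, 2.23], [-1.37, 1.46], [0, 2.46], [-1.36, 4.5], [0.23, 2], [-2.94, 2.94]. Speed limits (rad/s): [2.57, 2.57, 3.14, 3.14, 3.14, 3.14, 3.14].

### API

Orientations are given as a unit quaternion [x, y, z, w].
In Python, from rig import robot gives the robot as it stands. The module is installed in compiled form; this text tells all that it offers.
- The arm moves only by the tool servo_tool, never from a script. Its argument "commands" is a list that holds one entry, the list of rows, each a list of 7 numbers: the shift along the world's x, y, z in cm, then the turn, a rotation vector about the world's x, y, z in rad, then the finger opening in cm, from 0 to 8.54. In form: [[[dx, dy, dz, rx, ry, rz, gripper], ...]]. A call has 1 to 12 rows; each row shifts and turns the commanded pose from where the row before left it; what a row does not reach is not made up. A row lasts 1/8 s, in which the tool goes at most 62.5 mm and 10.7 degrees, less where a joint would pass 70% of its speed; a pose out of reach is approached as far as the arm can. A call is refused whole if a number of a shift passes 6.25 or a number of a turn 0.188, either way. A call with a gripper value outside its range is refused whole. The fingers move at their own pace and stop on an object; "newtons" is the grip in N (left out, the last holds). Time passes only in rows, so rows that do not move let the fingers close. It gives the time, the measured TCP pose, the force, the opening and the grip force at its end, in the units of the state.
- robot.read_state(): the state, without advancing time (a new reading comes with each control period).
- robot.grab_frame(name): name is "scene" or "top" or "wrist"; returns a dict with "frame" (400x640x3 uint8, red, green, blue), "camera_matrix" (3x3 intrinsics, pixels), "k1" (the pictures are not rectified: a ray, as slopes to the right and down, at radius r is drawn at 1 + k1 r^2 times it, then the intrinsics apply), "extrinsics" (4x4, takes a point from camera to world coordinates). Camera axes: x right, y down, z forward; pixel columns grow to the right and rows downward; lengths in m; the calibration is good to about 2 mm. A picture is of the moment at which its call begins. There is no depth.
- robot.job_done(): hands the job in; it is judged then, once.
The state is a dict: "t": time; "joint_pos": joint angles; "joint_velocities": joint speeds; "effort": joint torques, N m; "ee_pos": TCP position; "ee_rot": TCP orientation; "ft_force": force on the tool from outside, world axes, zero at the start; "wrist_torque": the same for the moment, N m; "grip_width": finger opening in m; "grip_force": force on a finger pad.
Only numpy, scipy, OpenCV 4.12 (cv2) and the standard library are available. Lean on these libraries where they do the work, as an engineer would, in place of code of your own. Each camera call takes 0.05 s, during which the arm holds its last target. There are 200 camera calls.

## Working session

There is one attempt and no reset: what is moved stays moved. The work goes in short steps, Python scripts to look and compute and a tool call to move; the robot and the scene stay as the last step left them, time stands still between calls to the robot, and variables do not carry over. Pictures are saved under pics/ and viewed, at most 10 in all, crops included, and the job is handed in when it is done.

Besides the shell and the picture viewer there is one more tool, called after ">>>" as name([rows], argument=value, ...), one row to a line, values as JSON. servo_tool: Moves the arm, as the interface text tells. Its arguments: {"type":"object","properties":{"commands":{"type":"array"},"newtons":{"type":"number"}},"required":["commands"]}

```bash
mkdir -p pics; cat > h.py <<'E'
import numpy as np,cv2
from rig import robot
def grab(n,f=None):
    d=robot.grab_frame(n)
    if f: cv2.imwrite('pics/'+f,cv2.cvtColor(d['frame'],cv2.COLOR_RGB2BGR))
    return d
def ray(d,u,v):
    K=np.array(d['camera_matrix']);E=np.array(d['extrinsics'])
    x=np.array([(u-K[0,2])/K[0,0],(v-K[1,2])/K[1,1]]);s=x.copy()
    for _ in range(20): s=x/(1+d['k1']*(s@s))
    return E[:3,3],E[:3,:3]@np.array([s[0],s[1],1])
def onz(d,u,v,z):
    o,r=ray(d,u,v);return o+r*(z-o[2])/r[2]
E
python3 - <<'E'
from h import *
a=grab('top','top0.png');b=grab('scene','scene0.png')
import pickle;pickle.dump((a,b),open('f0.pkl','wb'))
for d in(a,b):print(np.round(d['extrinsics'],3),d['camera_matrix'][0],d['k1'])
s=robot.read_state();print(s['t'],s['ee_pos'],s['ee_rot'])
E
```

```text
[[-0.026 -0.989  0.148  0.47 ]
 [-1.     0.023 -0.018  0.046]
 [ 0.015 -0.149 -0.989  0.918]
 [ 0.     0.     0.     1.   ]] [454.77801503   0.         317.70561227] -0.006172460560978395
[[ 0.82   0.353 -0.451  0.942]
 [ 0.572 -0.532  0.624 -0.43 ]
 [-0.02  -0.769 -0.638  0.553]
 [ 0.     0.     0.     1.   ]] [454.51000631   0.         319.19598432] -0.005064401393517328
0.1 [0.17179719 0.62631342 0.23038198] [ 1.33413776e-01  9.91060052e-01 -8.56309090e-04 -6.04253915e-05]
```

View pics/top0.png

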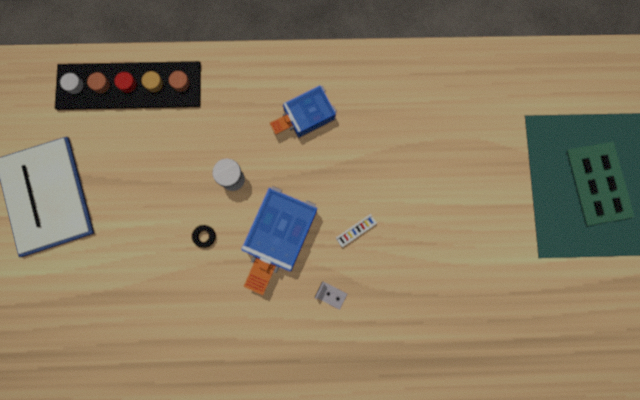

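View pics/scene0.png

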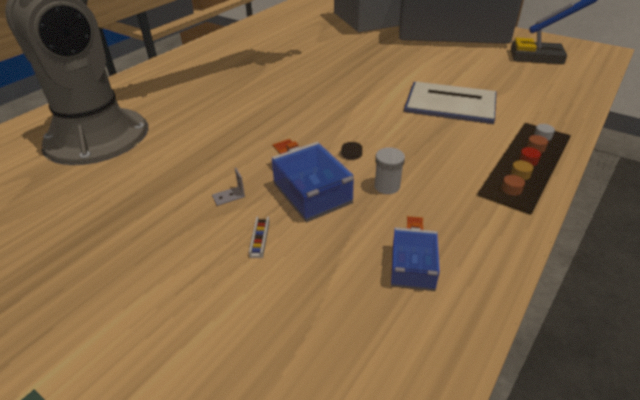

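The top view shows two candidates: a large housing at (281,228) with its tab at (260,275), and a small one at (310,110) with its tab at (281,125). The large one fits the description because it spans about 130x100 mm. Next I'll measure it and confirm in an enlarged crop.

```bash
python3 - <<'E'
from h import *
import pickle
a,b=pickle.load(open('f0.pkl','rb'))
for n,d in(('top',a),('scene',b)):
    f=d['frame'];hsv=cv2.cvtColor(f,cv2.COLOR_RGB2HSV)
    for c,lo,hi,z in(('orange',(3,190,120),(13,255,255),.05),('blue',(105,120,60),(125,255,255),.066)):
        m=cv2.inRange(hsv,lo,hi);k,_,st,ce=cv2.connectedComponentsWithStats(m)
        for i in range(1,k):
            if st[i,4]>120:
                p=np.argwhere(k and _==i)[:,::-1].astype(np.float32)
                w=np.array([onz(d,u,v,z)[:2] for u,v in p],np.float32)
                r=cv2.minAreaRect(w)
                print(n,c,ce[i].round(1),st[i,4],'rect mm c',np.round(np.array(r[0])*1000),'size',np.round(np.array(r[1])*1000),'ang',round(r[2],1))
                if n=='top': print(np.round(cv2.boxPoints(r)*1000).tolist())
c=cv2.resize(a['frame'][170:310,190:390],None,fx=4,fy=4,interpolation=cv2.INTER_CUBIC)
cv2.imwrite('pics/crop.png',cv2.cvtColor(c,cv2.COLOR_RGB2BGR))
E
```

```text
top orange [256.7 280.2] 202 rect mm c [450. 144.] size [36. 53.] ang 66.5
[[419.0, 138.0], [468.0, 117.0], [482.0, 150.0], [433.0, 171.0]]
top blue [311. 110.] 1350 rect mm c [765.  43.] size [72. 84.] ang 26.2
[[714.0, 65.0], [752.0, -11.0], [816.0, 21.0], [779.0, 96.0]]
top blue [ 77.8 195. ] 293 rect mm c [619. 482.] size [ 63. 202.] ang 89.0
[[518.0, 452.0], [720.0, 449.0], [721.0, 512.0], [519.0, 516.0]]
top blue [280.5 226.7] 3255 rect mm c [541. 102.] size [ 99. 117.] ang 65.7
[[467.0, 81.0], [574.0, 32.0], [615.0, 123.0], [508.0, 171.0]]
scene orange [284.  145.2] 143 rect mm c [443. 151.] size [42. 32.] ang 65.8
scene orange [414.5 221.7] 125 rect mm c [755.  90.] size [22. 22.] ang 27.3
scene blue [563.1  13.7] 325 rect mm c [ 724. 1198.] size [405.  35.] ang 76.6
scene blue [113.4  37.2] 192 rect mm c [-330.  319.] size [ 60. 135.] ang 60.3
scene blue [14.6 69.7] 721 rect mm c [-354.   30.] size [ 76. 192.] ang 63.6
scene blue [312.6 170.7] 2267 rect mm c [562.  88.] size [107. 164.] ang 60.8
scene blue [415.2 251.3] 1575 rect mm c [788.  17.] size [62. 79.] ang 25.0
```

View pics/crop.png

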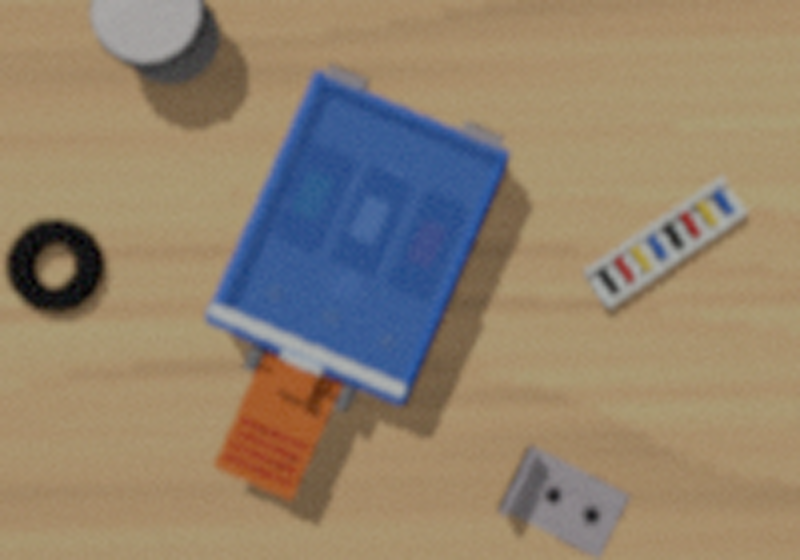

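The crop confirms the large housing: blue cover, white stripe, and orange paddle at crop (265,430), with a measured width of 99 mm. Its axis lies at about -24°, its centre near (0.537, 0.104), and the press point near (0.435, 0.150). I'm moving above the tab with the fingers shut and the tool tilted slightly so its body leans away from the cover.

>>> servo_tool([
  [[2.6, -4.75, -1, -0.008, -0.018, -0.0155, 0], [2.6, -4.75, -1, -0.008, -0.018, -0.0155, 0], [2.6, -4.75, -1, -0.008, -0.018, -0.0155, 0], [2.6, -4.75, -1, -0.008, -0.018, -0.0155, 0], [2.6, -4.75, -1, -0.008, -0.018, -0.0155, 0], [2.6, -4.75, -1, -0.008, -0.018, -0.0155, 0], [2.6, -4.75, -1, -0.008, -0.018, -0.0155, 0], [2.6, -4.75, -1, -0.008, -0.018, -0.0155, 0], [2.6, -4.75, -1, -0.008, -0.018, -0.0155, 0], [2.6, -4.75, -1, -0.008, -0.018, -0.0155, 0], [0, 0, 0, 0, 0, 0, 0], [0, 0, 0, 0, 0, 0, 0]],
])

```text
t: 1.6
ee_pos: [0.4318, 0.1523, 0.1313]
ee_rot: [0.209, 0.973, -0.027, 0.094]
ft_force: [-0.2, 0.6, -0.1]
grip_width: 0.0001
grip_force: 0.0
```

```bash
python3 - <<'E'
from h import *
d=grab('wrist','w1.png')
s=robot.read_state();print(s['t'],s['ee_pos'],s['ee_rot'],s['ft_force'],s['joint_pos'],s['grip_width'])
from scipy.spatial.transform import Rotation as R
print(R.from_quat(s['ee_rot']).as_matrix().round(3))
hsv=cv2.cvtColor(d['frame'],cv2.COLOR_RGB2HSV);m=cv2.inRange(hsv,(2,170,80),(14,255,255))
k,l,st,ce=cv2.connectedComponentsWithStats(m)
for i in range(1,k):
  if st[i,4]>200:
    w=np.array([onz(d,u,v,.05)[:2] for v,u in np.argwhere(l==i)],np.float32)*1000
    r=cv2.minAreaRect(w);print(ce[i],st[i],r,cv2.boxPoints(r).round().tolist())
E
```

```text
1.65 [0.43174117 0.15295813 0.13141139] [ 0.20829667  0.97313388 -0.02716993  0.09425894] [ 0.77745547 -0.19007537  0.18734261] [-0.92545104  0.10865481  0.38964581  2.19175246  0.1858125   0.75632187
  0.4796815 ] -3.1174510560450244e-05
[[-0.895  0.411  0.172]
 [ 0.4    0.912 -0.092]
 [-0.195 -0.014 -0.981]]
[323.87353972 202.83995327] [ 296  172   57   66 3424] ((446.88751220703125, 145.517822265625), (41.05223083496094, 55.426246643066406), 65.54553985595703) [[413.0, 138.0], [464.0, 115.0], [481.0, 153.0], [430.0, 176.0]]
```

View pics/w1.png

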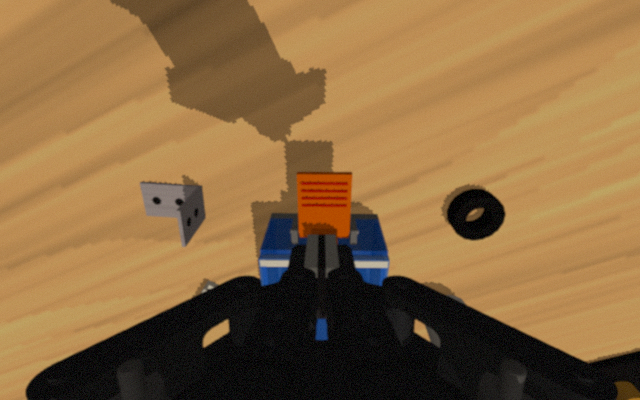

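The wrist view shows the paddle at (324,203), straight ahead of the fingertips. The bracket at (175,210) and ferrite at (475,213) are clear. The paddle's front-edge midpoint agrees with the top view to about 5 mm. I'm moving 5 mm inward and pressing down.

>>> servo_tool([
  [[0.45, -0.25, -2.4, 0, 0, 0, 0], [0, 0, -2.4, 0, 0, 0, 0], [0, 0, -2.4, 0, 0, 0, 0], [0, 0, -0.4, 0, 0, 0, 0], [0, 0, -0.4, 0, 0, 0, 0], [0, 0, -0.3, 0, 0, 0, 0], [0, 0, -0.3, 0, 0, 0, 0], [0, 0, 0, 0, 0, 0, 0]],
])

```text
t: 2.65
ee_pos: [0.4368, 0.1501, 0.0457]
ee_rot: [0.209, 0.973, -0.027, 0.095]
ft_force: [-0.7, 1.3, 2.7]
grip_width: -0.0001
grip_force: 1.3
```

```bash
python3 - <<'E'
from h import *
d=grab('scene','s2.png')
c=cv2.resize(d['frame'][80:240,180:420],None,fx=3,fy=3,interpolation=cv2.INTER_CUBIC)
cv2.imwrite('pics/s2c.png',cv2.cvtColor(c,cv2.COLOR_RGB2BGR))
s=robot.read_state();print(s['t'],s['ee_pos'],s['ft_force'])
E
```

```text
2.7 [0.43685707 0.14998537 0.0456965 ] [-1.52892158  0.62714806  2.61759533]
```

View pics/s2c.png

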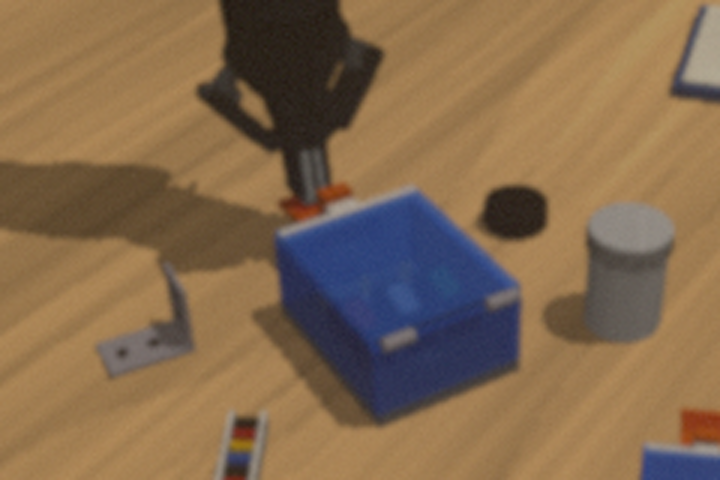

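The picture shows the fingertips on the paddle at crop (315,195), with a force of 2.7 N. The cover is still shut, so I'll press a little deeper.

>>> servo_tool([
  [[0, 0, -0.2, 0, 0, 0, 0], [0, 0, -0.2, 0, 0, 0, 0], [0, 0, -0.1, 0, 0, 0, 0], [0, 0, 0, 0, 0, 0, 0], [0, 0, 0, 0, 0, 0, 0], [0, 0, 0, 0, 0, 0, 0], [0, 0, 0, 0, 0, 0, 0], [0, 0, 0, 0, 0, 0, 0]],
])

```text
t: 3.7
ee_pos: [0.4367, 0.1496, 0.0405]
ee_rot: [0.209, 0.973, -0.027, 0.095]
ft_force: [-2.1, 4.5, 5.1]
grip_width: 0.0003
grip_force: 2.6
```

```bash
python3 - <<'E'
from h import *
d=grab('scene','s3.png')
c=cv2.resize(d['frame'][80:240,180:420],None,fx=3,fy=3,interpolation=cv2.INTER_CUBIC)
cv2.imwrite('pics/s3c.png',cv2.cvtColor(c,cv2.COLOR_RGB2BGR))
s=robot.read_state();print(s['t'],s['ee_pos'],s['ft_force'])
E
```

```text
3.75 [0.43670707 0.14962457 0.04045617] [-1.49846248  3.48787746  4.01602998]
```

View pics/s3c.png

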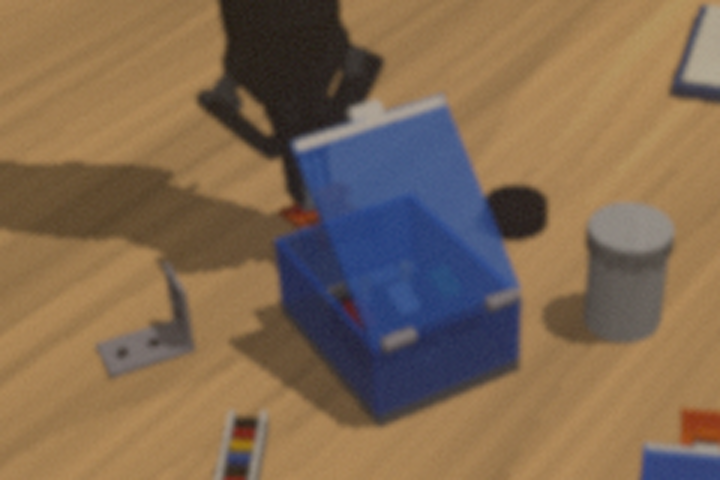

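The cover has sprung up, with its white edge at crop (370,120). I'm lifting off the tab and then going forward behind the fingertips to push the cover's inner face.

>>> servo_tool([
  [[0, 0, 1.2, 0, 0, 0, 0], [-0.2, 0.1, 2.8, 0, 0, 0, 0], [0, 0, 2.8, 0, 0, 0, 0], [0, 0, 2.8, 0, 0, 0, 0], [0.2, -0.1, 0, 0, 0, 0, 0], [0, 0, 0, 0, 0, 0, 0]],
])

```text
t: 4.5
ee_pos: [0.4358, 0.1478, 0.1356]
ee_rot: [0.21, 0.973, -0.029, 0.094]
ft_force: [0.5, -0.3, -0.5]
grip_width: 0.0001
grip_force: 0.0
```

```bash
python3 - <<'E'
from h import *
d=grab('scene','s4.png')
c=cv2.resize(d['frame'][60:240,180:420],None,fx=3,fy=3,interpolation=cv2.INTER_CUBIC)
cv2.imwrite('pics/s4c.png',cv2.cvtColor(c,cv2.COLOR_RGB2BGR))
s=robot.read_state();print(s['t'],s['ee_pos'],s['ft_force'])
# middle of white stripe in housing side plane
D=np.array([.912,-.41,0]);L=np.array([.41,.912,0]);C=np.array([.538,.104,0])
o,r=ray(d,303,120); k=-((o-C)@L)/(r@L);p=o+k*r
print('edge s,z',(p-C)@D,p[2],'theta',np.arctan2(p[2]-.063,.06-(p-C)@D))
E
```

```text
4.55 [0.43548579 0.14796486 0.13526304] [-0.44390233 -0.23568363  0.95952785]
edge s,z -0.019581931234180474 0.15116524957711658 theta 0.8365217599190224
```

View pics/s4c.png

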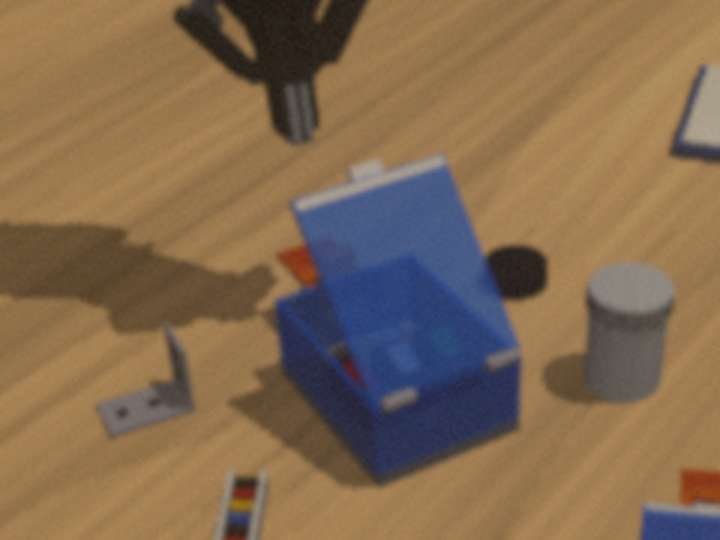

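The hand is clear of the tab at crop (295,110), the tab has sprung back, and the cover stands at about 0.84 rad, as the task describes. I'm pushing it now.

>>> servo_tool([
  [[2.2, -1.0, 0, 0, 0, 0, 0], [2.2, -1.0, 0, 0, 0, 0, 0], [2.1, -0.95, 0, 0, 0, 0, 0], [0.82, -0.37, 0.1, 0, 0, 0, 0], [0.82, -0.37, 0.1, 0, 0, 0, 0], [0.82, -0.37, 0.1, 0, 0, 0, 0], [0.82, -0.37, 0.1, 0, 0, 0, 0], [0.82, -0.37, 0.1, 0, 0, 0, 0], [0.82, -0.37, 0.1, 0, 0, 0, 0], [0.82, -0.37, 0.1, 0, 0, 0, 0], [0.82, -0.37, 0.1, 0, 0, 0, 0], [0, 0, 0, 0, 0, 0, 0]],
])

```text
t: 6.05
ee_pos: [0.5681, 0.0899, 0.1451]
ee_rot: [0.209, 0.973, -0.027, 0.095]
ft_force: [0.7, -0.8, -0.6]
grip_width: 0.0001
grip_force: 0.0
```

```bash
python3 - <<'E'
from h import *
d=grab('scene','s5.png')
c=cv2.resize(d['frame'][30:240,180:440],None,fx=2.8,fy=2.8,interpolation=cv2.INTER_CUBIC)
cv2.imwrite('pics/s5c.png',cv2.cvtColor(c,cv2.COLOR_RGB2BGR))
s=robot.read_state();D=np.array([.912,-.41,0]);L=np.array([.41,.912,0]);C=np.array([.538,.104,0])
q=np.array(s['ee_pos'])-C
print(s['t'],s['ee_pos'],s['ft_force'],'s,l',q@D,q@L)
E
```

```text
6.1 [0.56720184 0.090004   0.14435302] [ 0.04437583  0.66655721 -0.60353912] s,l 0.032370434212608865 -0.0007915965895910301
```

View pics/s5c.png

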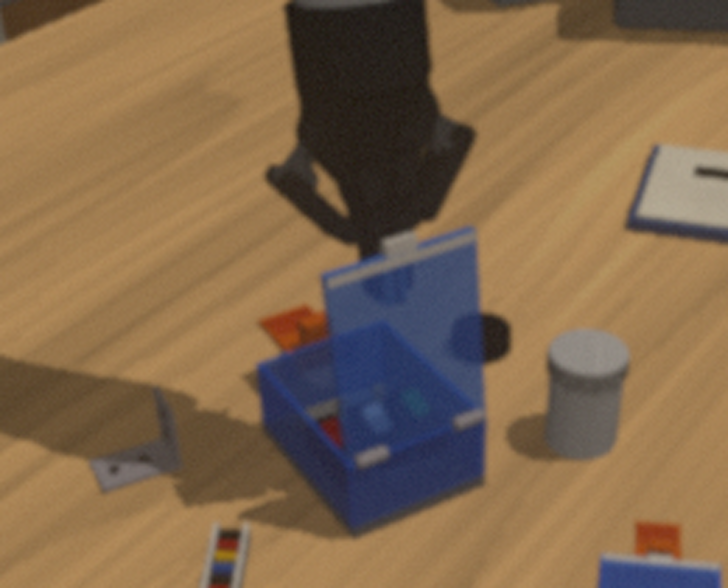

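The cover is now nearly upright and following the fingers, and the housing has not moved. I'll continue gently toward the stop.

>>> servo_tool([
  [[0.46, -0.2, 0, 0, 0, 0, 0], [0.46, -0.2, 0, 0, 0, 0, 0], [0.46, -0.2, 0, 0, 0, 0, 0], [0.46, -0.2, 0, 0, 0, 0, 0], [0.46, -0.2, 0, 0, 0, 0, 0], [0.46, -0.2, 0, 0, 0, 0, 0], [0.46, -0.2, 0, 0, 0, 0, 0], [0.27, -0.13, 0, 0, 0, 0, 0], [0, 0, 0, 0, 0, 0, 0]],
])

```text
t: 7.22
ee_pos: [0.6026, 0.0748, 0.1445]
ee_rot: [0.209, 0.973, -0.027, 0.095]
ft_force: [-0.2, -0.3, 0.0]
grip_width: -0.0
grip_force: 0.0
```

```bash
python3 - <<'E'
from h import *
d=grab('scene','s6.png')
c=cv2.resize(d['frame'][30:240,180:440],None,fx=2.8,fy=2.8,interpolation=cv2.INTER_CUBIC)
cv2.imwrite('pics/s6c.png',cv2.cvtColor(c,cv2.COLOR_RGB2BGR))
s=robot.read_state();D=np.array([.912,-.41,0]);L=np.array([.41,.912,0]);C=np.array([.538,.104,0])
q=np.array(s['ee_pos'])-C
print(s['t'],s['ee_pos'],s['ft_force'],'s,l',q@D,q@L)
K=np.array(d['camera_matrix']);E=np.linalg.inv(d['extrinsics'])
for th in(1.6,1.7,1.78,1.85,1.92):  # where outer-tip of cover edge (left/right corners, inner face) should appear, crop px
  out=[]
  for y in(-.05,.05):
    ss=.06-.122*np.cos(th)-.003*np.sin(th);z=.063+.122*np.sin(th)-.003*np.cos(th)
    P=E@np.append(C+D*ss+L*y+[0,0,z],1);out+=[(K[0,0]*P[0]/P[2]+K[0,2]-180)*2.8,(K[1,1]*P[1]/P[2]+K[1,2]-30)*2.8]
  print(th,np.round(out))
E
```

```text
7.275 [0.60255966 0.07484415 0.14466303] [ 0.57638937 -0.0541238  -0.02422503] s,l 0.07083230672301555 -0.00012067636748727993
1.6 [334. 287. 486. 236.]
1.7 [345. 298. 498. 247.]
1.78 [354. 309. 508. 256.]
1.85 [362. 319. 517. 265.]
1.92 [369. 330. 525. 276.]
```

View pics/s6c.png

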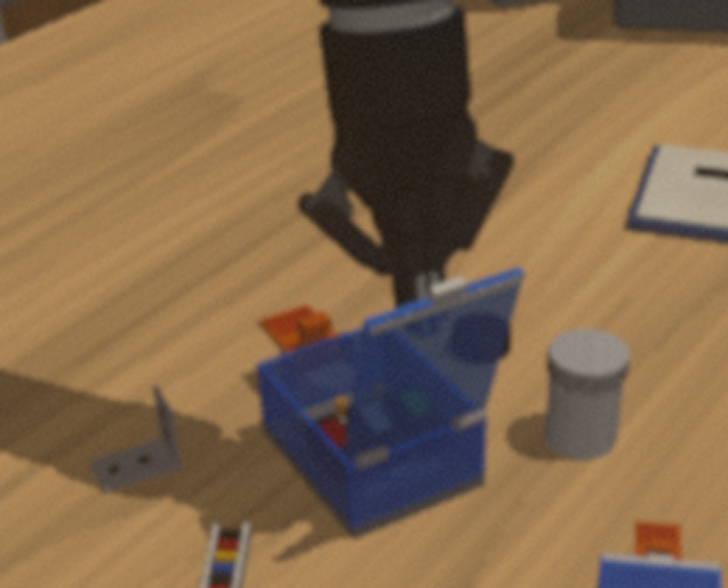

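The cover's edge corners at crop (366,322) and (522,270) match about 1.88 rad. A few mm more will confirm firm contact at the stop.

>>> servo_tool([
  [[0.14, -0.06, 0, 0, 0, 0, 0], [0.14, -0.06, 0, 0, 0, 0, 0], [0, 0, 0, 0, 0, 0, 0]],
])

```text
t: 7.65
ee_pos: [0.6047, 0.0738, 0.1443]
ee_rot: [0.209, 0.973, -0.027, 0.094]
ft_force: [-0.9, 1.1, -0.8]
grip_width: 0.0003
grip_force: 0.4
```

>>> servo_tool([
  [[-0.9, 0.4, 0, 0, 0, 0, 0], [-2.7, 1.2, 0.5, 0, 0, 0, 0], [-2.7, 1.2, 2, 0, 0, 0, 0], [-2.7, 1.2, 3, 0, 0, 0, 0], [-2.7, 1.2, 3, 0, 0, 0, 0], [-2.7, 1.2, 3, 0, 0, 0, 0], [0, 0, 0, 0, 0, 0, 0], [0, 0, 0, 0, 0, 0, 0], [0, 0, 0, 0, 0, 0, 0], [0, 0, 0, 0, 0, 0, 0]],
])

```text
t: 8.9
ee_pos: [0.4608, 0.137, 0.2584]
ee_rot: [0.21, 0.973, -0.028, 0.094]
ft_force: [0.5, -0.5, 0.2]
grip_width: -0.0004
grip_force: 0.0
```

```bash
python3 - <<'E'
from h import *
d=grab('scene','s7.png')
c=cv2.resize(d['frame'][30:240,180:440],None,fx=2.8,fy=2.8,interpolation=cv2.INTER_CUBIC)
cv2.imwrite('pics/s7c.png',cv2.cvtColor(c,cv2.COLOR_RGB2BGR))
E
```

```text
(no output)
```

View pics/s7c.png

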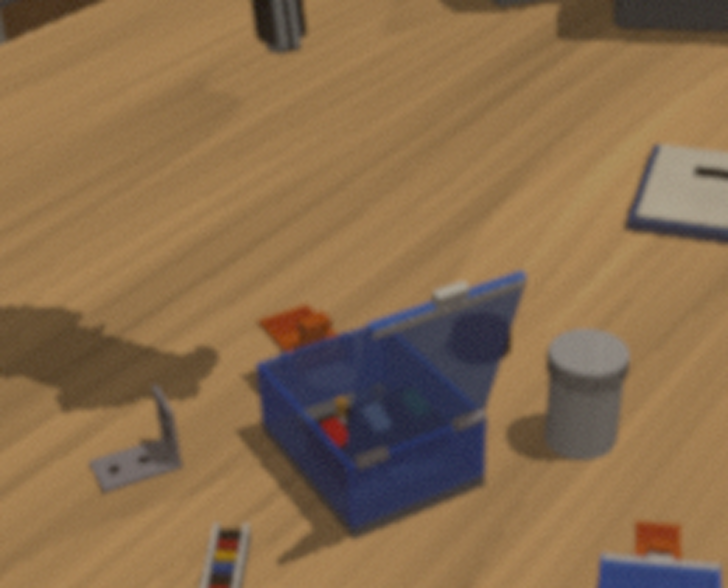

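The cover rests at its stop, with corners at (370,328) and (525,275), which is about 1.91 rad. The tab is back up, the hand is clear and the bystanders have not moved. I'm handing the job in.

```bash
python3 -c "
from rig import robot
print(robot.job_done())"
```

```text
the job is handed in; nothing more can be done
None
```

I pressed the tab, the cover sprang up, and I pushed it back to its stop at about 1.91 rad (from the last picture). The hand is clear, the housing and bystanders look unmoved, and the job is handed in; no verdict came back.

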